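# Stand the tipped glaze bottles back in their lane

### The job

Two glaze bottles have tipped over in the front lane of the rack. Stand each upright on the lane's floor, one in the gap between each pair of neighbouring jars, back against the middle rail, setting them down gently; leave the jars and the standing bottles as they are.

Things in the scene. Friction and masses are not known exactly. Their poses are not given: they have to be found in the camera images.
- rack: fixed wooden rack, 800 mm long (its y), 235 mm deep (its x, away from the robot); origin on the table under its centre. Floor top 12 mm above the table. Rails 10 mm wide along its x = -112.5, 0 and 112.5 mm, tops at 22 mm. Front lane: between the first two rails; rear lane: behind the middle rail. A bottle against the middle rail has its axis at x = -33 mm.
- gap_left (a point): middle of the gap between the left and the middle jar, on the floor of the front lane; same axes as the rack (x towards the middle rail, y along the lane, z up)
- gap_right (a point): the same for the gap between the middle and the right jar
- bottle_a: white plastic bottle, 140 mm tall: round body 56 mm in diameter up to 102 mm, conical shoulder, grey cap 28 mm in diameter; about 0.2 kg, centre of mass 55 to 60 mm above the foot. Origin on its axis halfway up, 70 mm above the foot; z along the bottle from foot to cap. Starts tipped over in the front lane, lying along it, cap towards the rack's +y.
- bottle_b: white plastic bottle, 140 mm tall: round body 56 mm in diameter up to 102 mm, conical shoulder, grey cap 28 mm in diameter; about 0.2 kg, centre of mass 55 to 60 mm above the foot. Origin on its axis halfway up, 70 mm above the foot; z along the bottle from foot to cap. Starts tipped over in the front lane, in the other gap, lying along it, cap towards the rack's -y.
- jar_left: squat closed jar with black lid, 72 mm in diameter, 50 mm tall, standing in the front lane; origin at the centre of its foot. Leave alone.
- jar_mid: squat closed jar with black lid, 72 mm in diameter, 50 mm tall, standing in the front lane; origin at the centre of its foot. Leave alone.
- jar_right: squat closed jar with black lid, 72 mm in diameter, 50 mm tall, standing in the front lane; origin at the centre of its foot. Leave alone.
- rear_0: bottle of the same kind (56 mm in diameter, 140 mm tall), already standing in the rear lane; origin at the centre of its foot, z up. Leave alone.
- rear_1: bottle of the same kind (56 mm in diameter, 140 mm tall), already standing in the rear lane; origin at the centre of its foot, z up. Leave alone.
- rear_2: bottle of the same kind (56 mm in diameter, 140 mm tall), already standing in the rear lane; origin at the centre of its foot, z up. Leave alone.

How it is judged:
At the end, for the whole second after the job is handed in: Both bottles stand upright (within 5 degrees) and at rest on the floor of the front lane, one between the left and middle jars and one between the middle and right jars (axis 50 to 270 mm along the rack from the middle), their sides within 5 mm of the middle rail (angle between each of bottle_a, bottle_b's own z axis and vertical below 0.09 rad and z of bottle_a in the frame of rack between 0.078 and 0.086 m and x of bottle_a in the frame of rack between -0.038 and -0.028 m and linear speed of each of bottle_a, bottle_b below 0.02 m/s and angular speed of each of bottle_a, bottle_b below 0.2 rad/s and z of bottle_b in the frame of rack between 0.078 and 0.086 m and x of bottle_b in the frame of rack between -0.038 and -0.028 m and ((y of bottle_a in the frame of rack between 0.05 and 0.27 m and y of bottle_b in the frame of rack between -0.27 and -0.05 m) or (y of bottle_b in the frame of rack between 0.05 and 0.27 m and y of bottle_a in the frame of rack between -0.27 and -0.05 m))); the robot touches nothing.
It fails at once if a standing jar or rear bottle is pushed more than 20 mm or tipped (distance of any of jar_left, jar_mid, jar_right, rear_0, rear_1, rear_2 from where it was at the start of the episode above 0.02 m or angle between any of jar_left, jar_mid, jar_right, rear_0, rear_1, rear_2's own z axis and vertical above 0.25 rad).
It fails at once if a bottle is banged or pressed hard on the rack (over 60 N) (contact force between any of bottle_a, bottle_b and rack above 60 N).
It fails at once if a bottle is let fall or knocked away (it moves faster than 0.4 m/s with no finger touching it) ((linear speed of bottle_a above 0.4 m/s and contact force between the fingers and bottle_a below 0.1 N) or (linear speed of bottle_b above 0.4 m/s and contact force between the fingers and bottle_b below 0.1 N)).
It also fails if it takes over 58 s, if anything falls off the work surface, if the arm or the gripper's body presses on something with over 40 N, if the wrist force passes 120 N, or if a joint passes its speed limit or range.

### The arm

A 7-joint arm with a two-finger parallel gripper is mounted at the origin on the work surface. World frame = base frame: x ahead of the robot, y to its left, z up, the work surface at z = 0. Lengths are in m, angles in rad, forces in N, time in s.
With the tool pointing down it reaches from about 0.425 to 0.875 m from the base axis. Payload 4.7 kg.
Tool frame: the origin (TCP) lies midway between the tips of the shut fingers; the grasp point (between the pads) lies 19 mm behind it (ctrl.grip_depth is the distance from the TCP to the grasp point, in m); z points along the fingers, y is the direction in which the jaws open and shut (so a half turn about z gives the same grasp; the last joint's range is limited). The gripper opens to 87 mm and grips with 3 to 60 N. Pads are 19 mm wide; open, the fingers measure 117 mm over their backs; the gripper's body (75 mm by 190 mm) begins 51 mm behind the grasp point.
Start: joints at [-1.096, 0.321, -0.07, 1.45, 0.023, 1.371, -0.057], TCP at [0.289, 0.582, 0.223] pointing down, gripper open.
Joint ranges: [-2.86, 2.86], [-0.3, 2.09], [-1.38, 1.24], [0.06, 2.45], [-1.56, 4.7], [0.09, 2.05], [-2.69, 2.69]. Speed limits (rad/s): [2.57, 2.57, 3.14, 3.14, 3.14, 3.14, 3.14].

### API

Orientations are given as a rotation vector (axis times angle).
In Python, from bench import ctrl gives the robot as it stands. The module is installed in compiled form; this text tells all that it offers.
- The arm moves only by the shell command python3 -m inch 'ROWS' [FORCE]. ROWS is JSON, a list of rows, each a list of 5 numbers: the opening, from -1 (shut) to 1 (fully open), so that 0 is half open, then the shift along the tool's x, y, z in mm, then the turn about the tool's z in rad. In form: [[fingers, tx, ty, tz, twist], ...]. A call has 1 to 5 rows; each row shifts and turns the pose as measured when the row begins, along the tool's axes as they then stand; what a row does not reach is not made up. A row lasts 1/8 s, in which the tool goes at most 62.5 mm and 10.7 degrees, less where a joint would pass 70% of its speed; a pose out of reach is approached as far as the arm can. A call is refused whole if a number of a shift passes 62.5 or a number of a turn 0.188, either way. A call with a gripper value outside its range is refused whole. The fingers move at their own pace and stop on an object; FORCE is the grip in N (left out, the last holds). Time passes only in rows, so rows that do not move let the fingers close. It gives the time, the measured TCP pose, the force and the opening at its end, in the units of the state.
- ctrl.get_state(): the state, without advancing time (a new reading comes with each control period).
- ctrl.get_image(name): name is "side" or "top"; returns a dict with "color" (420x560x3 uint8, red, green, blue), "range_z" (420x560 float32, m along the optical axis (not along the pixel's ray), 0 where there is no reading), "K" (3x3 intrinsics, pixels), "distortion" ([k1, k2, p1, p2, k3] as OpenCV has them; the pictures are not rectified), "R" (3x3) and "t" (3): a world point X has camera coordinates R X + t. Camera axes: x right, y down, z forward; pixel columns grow to the right and rows downward; lengths in m; the calibration is good to about 2 mm. A picture is of the moment at which its call begins.
- ctrl.close_job(): hands the job in, once; it reports no verdict.
The state is a dict: "time": time; "joint_positions": joint angles; "qd": joint speeds; "joint_torque": joint torques, N m; "position": TCP position; "tool_rot": TCP orientation; "ft_force": force on the tool from outside, world axes, zero at the start; "torque": the same for the moment, N m; "grip_width": opening from 0.0 (shut) to 1.0 (fully open).
Only numpy, scipy, OpenCV 4.12 (cv2) and the standard library are available. Lean on these libraries where they do the work, as an engineer would, in place of code of your own. Each camera call takes 0.05 s, during which the arm holds its last target. There are 200 camera calls.

## Working session

There is one attempt and no reset: what is moved stays moved. The work goes in short steps, Python scripts to look and compute and a shell command to move; the robot and the scene stay as the last step left them, time stands still between calls to the robot, and variables do not carry over. Pictures are saved under pics/ and viewed, about 8 in all and at most 12, crops included, and the job is handed in when it is done.

```bash
mkdir -p pics
cat > h.py <<'E'
import numpy as np, cv2
from bench import ctrl
def cloud(im):
    z=im["range_z"]; h,w=z.shape
    u,v=np.meshgrid(np.arange(w),np.arange(h))
    p=cv2.undistortPoints(np.stack([u,v],-1).reshape(-1,1,2).astype(np.float64),im["K"],im["distortion"]).reshape(h,w,2)
    c=np.dstack([p*z[...,None],z])
    return (c-im["t"])@im["R"], z>0
def save(im,n): cv2.imwrite("pics/"+n+".png",im["color"][...,::-1])
E
python3 - <<'E'
from h import *
s=ctrl.get_state(); print({k:np.round(v,3) for k,v in s.items()}, ctrl.grip_depth)
for n in("top","side"):
    im=ctrl.get_image(n); save(im,n+"0"); P,ok=cloud(im); np.savez(n+"0.npz",P=P,ok=ok,c=im["color"])
    print(n,im["K"].round(1).tolist(),im["R"].round(2).tolist(),im["t"].round(2), (-im["R"].T@im["t"]).round(3))
E
```

```text
{'time': np.float64(0.0), 'joint_positions': array([-1.096,  0.322, -0.07 ,  1.452,  0.023,  1.371, -0.057]), 'qd': array([-0.002,  0.   ,  0.001, -0.001, -0.001, -0.   ,  0.   ]), 'joint_torque': array([-0.0000e+00, -4.9129e+01, -4.0400e-01, -3.1254e+01, -6.4000e-02,
        4.3000e-02,  0.0000e+00]), 'position': array([0.289, 0.582, 0.221]), 'tool_rot': array([-7.170e-01, -3.058e+00,  3.000e-03]), 'ft_force': array([0.376, 0.323, 0.714]), 'torque': array([-0.016,  0.021,  0.005]), 'grip_width': np.float64(1.0)} 0.0187
top [[470.5, 0.0, 285.9], [0.0, 470.5, 210.0], [0.0, 0.0, 1.0]] [[-0.0, -1.0, -0.01], [-0.99, 0.01, -0.14], [0.14, 0.01, -0.99]] [0.05 0.52 0.94] [0.383 0.034 1.003]
side [[543.6, 0.0, 281.4], [0.0, 543.6, 207.1], [0.0, 0.0, 1.0]] [[0.72, -0.69, 0.0], [-0.41, -0.43, -0.8], [0.56, 0.58, -0.59]] [-0.35  0.25  1.09] [-0.254 -0.766  0.853]
```

View pics/top0.png

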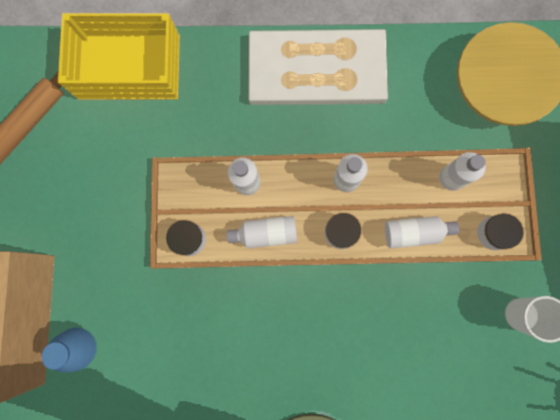

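View pics/side0.png

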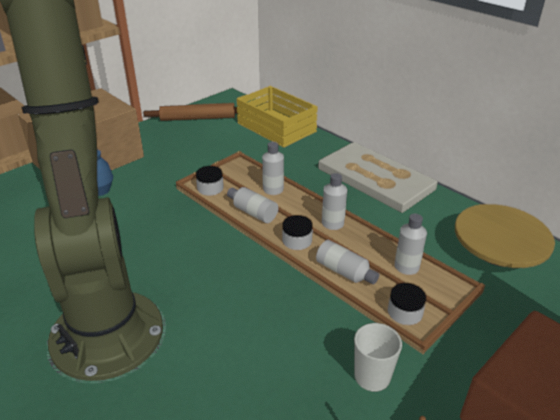

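Top view: the rack lies along image columns 152–540. The jars are at (184,238), (343,231) and (503,231). The tipped bottles are at (262,233), with its cap to the left, and (422,232), with its cap to the right. The caps lie close to the rear bottles at columns 243 and 462. The side view agrees with this. Next I'll measure.

```bash
cat > meas.py <<'E'
from h import *
def rails(P,ok,c):
    hsv=cv2.cvtColor(c,cv2.COLOR_RGB2HSV)
    m=ok&(P[...,2]>0.014)&(P[...,2]<.032)&(hsv[...,0]<15)&(hsv[...,1]>120)
    m=m.astype(np.uint8); n,l,st,ce=cv2.connectedComponentsWithStats(m,connectivity=8)
    return m,n,l,st
if __name__=="__main__":
    for f in("top0","side0"):
        d=np.load(f+".npz"); P,ok,c=d["P"],d["ok"],d["c"]
        m,n,l,st=rails(P,ok,c)
        k=1+np.argmax(st[1:,4]); Q=P[l==k]
        (cx,cy),(w,h),a=cv2.minAreaRect((Q[:,:2]*1000).astype(np.float32))
        print(f,"rack",cx,cy,w,h,a,len(Q),Q[:,2].mean())
        box=(P[...,0]>.35)&(P[...,0]<.8)&(abs(P[...,1])<.6)
        g=(ok&(P[...,2]>.030)&(P[...,2]<.2)&box).astype(np.uint8)
        n,l,st,ce=cv2.connectedComponentsWithStats(g)
        for i in range(1,n):
            if st[i,4]<60: continue
            Q=P[l==i]; r=cv2.minAreaRect((Q[:,:2]*1000).astype(np.float32))
            t=Q[Q[:,2]>np.percentile(Q[:,2],97)-.004]
            print(ce[i].round(),st[i,4],"rect",np.round(r[0]+r[1]+(r[2],),1),"zmax",np.percentile(Q[:,2],98).round(3),"topc",((t.min(0)+t.max(0))/2).round(3))
E
python3 meas.py
```

```text
top0 rack 542.3465576171875 -458.1924743652344 147.15711975097656 16.443174362182617 1.6648545265197754 208 0.022569517900086336
[89. 91.] 2577 rect [781.9 450.8  87.3 327.   13.4] zmax 0.092 topc [0.787 0.397 0.091]
[511.  96.] 4372 rect [ 745.7 -413.3  108.5  203.1    0. ] zmax 0.068 topc [ 0.746 -0.414  0.068]
[319.  90.] 1279 rect [782.  -21.5 298.9  38.   89.5] zmax 0.035 topc [ 0.781 -0.021  0.034]
[464. 170.] 1145 rect [ 591.8 -303.5   56.2   54.6   30.3] zmax 0.154 topc [ 0.593 -0.306  0.153]
[350. 172.] 884 rect [591.3 -81.3  54.9  55.8  44.7] zmax 0.154 topc [ 0.592 -0.081  0.153]
[243. 175.] 859 rect [5.857e+02 1.306e+02 5.460e+01 5.480e+01 4.000e-01] zmax 0.154 topc [0.586 0.13  0.153]
[342. 230.] 1070 rect [477.  -66.6  69.8  72.8  88.8] zmax 0.066 topc [ 0.477 -0.067  0.065]
[502. 232.] 1256 rect [ 473.3 -385.3   71.5   70.4   60.2] zmax 0.066 topc [ 0.475 -0.385  0.065]
[264. 232.] 1681 rect [474.3  98.8  57.2 140.2   6.5] zmax 0.07 topc [0.478 0.081 0.069]
[419. 232.] 1704 rect [ 475.2 -229.8   55.7  139.2    5.6] zmax 0.07 topc [ 0.473 -0.211  0.069]
[184. 238.] 1086
[... 730 characters left out ...]
151 topc [ 0.586 -0.085  0.15 ]
[253. 203.] 932 rect [467.   94.6  57.6 145.8   7.2] zmax 0.069 topc [0.471 0.077 0.067]
[496. 244.] 2760 rect [ 741.4 -423.6  218.8  117.    90. ] zmax 0.067 topc [ 0.741 -0.424  0.066]
[297. 229.] 755 rect [471.8 -71.6  72.6  72.7  82. ] zmax 0.065 topc [ 0.473 -0.072  0.063]
[411. 243.] 1211 rect [ 581.2 -310.7   47.8   56.4   20.5] zmax 0.152 topc [ 0.587 -0.309  0.151]
[346. 262.] 1385 rect [ 467.8 -231.7   53.   143.7    7.7] zmax 0.069 topc [ 0.469 -0.214  0.067]
[407. 300.] 1101 rect [ 470.4 -388.    71.3   72.5   50.9] zmax 0.066 topc [ 0.471 -0.388  0.064]
[504. 344.] 323 rect [ 452.9 -595.9    8.2  205.8   90. ] zmax 0.12 topc [ 0.451 -0.597  0.119]
```

```bash
cat > m2.py <<'E'
from h import *
for f in("top0","side0"):
    d=np.load(f+".npz"); P,ok,c=d["P"],d["ok"],d["c"]
    hsv=cv2.cvtColor(c,cv2.COLOR_RGB2HSV)
    red=ok&(hsv[...,0]<14)&(hsv[...,1]>110)&(P[...,2]>.005)&(P[...,2]<.035)&(abs(P[...,1]+.067)<.36)
    for x0 in(.412,.523,.637):
        m=red&(abs(P[...,0]-x0)<.02); Q=P[m][:,:2]
        if len(Q)<50: print("few");continue
        for _ in range(4):
            p=np.polyfit(Q[:,1]+.067,Q[:,0],1); r=Q[:,0]-np.polyval(p,Q[:,1]+.067); Q=Q[abs(r)<max(.006,1.5*r.std())]
        print(f,"rail",x0,"x at y=-.067",p[1].round(4),"slope",p[0].round(4),len(Q))
    for lo,hi in((.0,.19),(-.33,-.14)):
        m=ok&(P[...,2]>.03)&(P[...,2]<.08)&(abs(P[...,0]-.472)<.045)&(P[...,1]>lo)&(P[...,1]<hi)
        Q=P[m]; (cx,cy),(w,h),a=cv2.minAreaRect((Q[:,:2]*1000).astype(np.float32))
        b=cv2.boxPoints(((cx,cy),(w,h),a)); dark=m&(hsv[...,2]<0.6*np.median(hsv[...,2][m])); D=P[dark]
        print(" bottle",round(cx),round(cy),round(w),round(h),"slope dx/dy",np.polyfit(Q[:,1],Q[:,0],1)[0].round(3),"dark cap",len(D),(D.mean(0)*1000).round() if len(D) else 0, (D.min(0)*1000).round(),(D.max(0)*1000).round())
E
python3 m2.py
```

```text
few
few
few
 bottle 474 99 57 140 slope dx/dy -0.093 dark cap 3 [479. 150.  51.] [479. 148.  49.] [479. 153.  54.]
 bottle 475 -230 56 139 slope dx/dy -0.088 dark cap 1 [ 492. -281.   47.] [ 492. -281.   47.] [ 492. -281.   47.]
side0 rail 0.412 x at y=-.067 0.4096 slope -0.0188 589
side0 rail 0.523 x at y=-.067 0.5221 slope -0.0184 203
side0 rail 0.637 x at y=-.067 0.6341 slope -0.0192 343
 bottle 467 95 58 146 slope dx/dy -0.134 dark cap 20 [451. 154.  39.] [448. 143.  32.] [453. 162.  46.]
 bottle 468 -232 53 144 slope dx/dy -0.156 dark cap 72 [ 471. -294.   42.] [ 462. -303.   31.] [ 488. -282.   55.]
```

```bash
python3 -m inch '[[1,0,0,-30,0.18],[1,0,0,0,0.18],[1,0,0,0,0.18],[1,0,0,0,0.18],[1,0,0,0,0.18]]' 5
```

```text
time: 0.72
position: [0.2883, 0.5802, 0.249]
tool_rot: [2.01, 2.412, -0.012]
ft_force: [-0.2, 0.4, -0.5]
grip_width: 0.997
```

```bash
python3 -m inch '[[1,0,0,0,0.075],[1,-62,16,0,0],[1,-62,16,0,0],[1,-62,16,0,0],[1,-62,16,0,0]]'; python3 -m inch '[[1,-62,16,0,0],[1,-62,16,0,0],[1,-50,10,0,0],[1,0,0,0,0]]'
```

```text
time: 1.35
position: [0.3729, 0.3453, 0.2459]
tool_rot: [2.092, 2.341, -0.022]
ft_force: [0.7, 0.2, 0.5]
grip_width: 1.0
time: 1.85
position: [0.4339, 0.1723, 0.2467]
tool_rot: [2.103, 2.331, -0.022]
ft_force: [-0.3, 0.6, -0.5]
grip_width: 0.999
```

```bash
python3 -m inch '[[1,-15,11,30,0],[1,0,0,40,0],[1,0,0,40,0],[1,0,0,30,0],[1,0,0,0,0]]'
python3 - <<'E'
from h import *
print(ctrl.get_state()["position"])
a=ctrl.get_image("top");b=ctrl.get_image("side")
A=cv2.resize(a["color"][170:290,150:310],None,fx=2.5,fy=2.5);B=cv2.resize(b["color"][120:260,170:330],None,fx=2.5,fy=2.5)[:300]
cv2.imwrite("pics/c1.png",np.hstack([A,B[:300]])[...,::-1])
E
```

```text
time: 2.48
position: [0.4439, 0.1612, 0.1026]
tool_rot: [-2.099, -2.337, 0.02]
ft_force: [0.1, 0.0, 0.9]
grip_width: 0.997
[0.44393834 0.16121185 0.10258719]
```

View pics/c1.png

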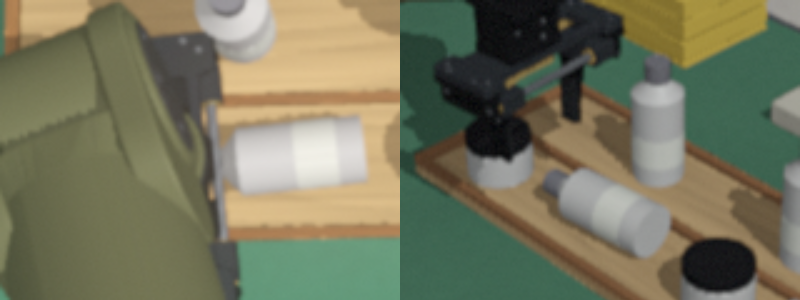

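```bash
python3 -m inch '[[1,-2,2,30,0],[1,-1,1,25,0],[1,0,0,18,0],[1,0,0,0,0]]'
python3 - <<'E'
from h import *
a=ctrl.get_image("top");b=ctrl.get_image("side")
A=cv2.resize(a["color"][170:290,150:310],None,fx=2.5,fy=2.5);B=cv2.resize(b["color"][120:240,170:330],None,fx=2.5,fy=2.5)
cv2.imwrite("pics/c2.png",np.hstack([A,B])[...,::-1])
E
```

```text
time: 3.08
position: [0.4555, 0.1639, 0.0382]
tool_rot: [2.093, 2.336, 0.011]
ft_force: [0.1, 0.5, -0.9]
grip_width: 1.002
```

View pics/c2.png

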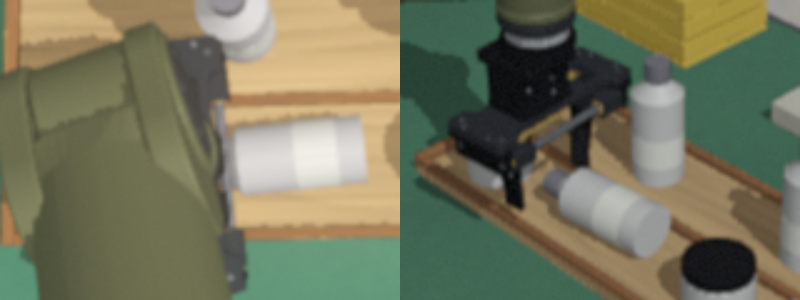

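```bash
python3 -m inch '[[1,-6,-11,0,0],[1,-4,0,6,0],[1,0,0,0,0],[1,0,0,0,0]]'
python3 - <<'E'
from h import *
s=ctrl.get_state();print(s["position"],s["qd"].round(3),s["ft_force"])
E
```

```text
time: 3.68
position: [0.4478, 0.1533, 0.0357]
tool_rot: [2.092, 2.334, 0.022]
ft_force: [-1.2, -0.1, 0.2]
grip_width: 1.001
[0.44782502 0.15332584 0.0356682 ] [ 0.003 -0.002  0.003  0.005  0.002 -0.001  0.   ] [-1.17955949 -0.07599894  0.16149175]
```

```bash
python3 -m inch '[[1,0,0,8,0],[1,0,0,2,0],[0.3,0,0,0,0],[-0.2,0,0,0,0],[-1,0,0,0,0]]' 6;  python3 -m inch '[[-1,0,0,0,0],[-1,0,0,0,0],[-1,0,0,0,0]]'
python3 - <<'E'
from h import *
a=ctrl.get_image("top");b=ctrl.get_image("side")
A=cv2.resize(a["color"][170:290,150:310],None,fx=2.5,fy=2.5);B=cv2.resize(b["color"][120:240,170:330],None,fx=2.5,fy=2.5)
cv2.imwrite("pics/c3.png",np.hstack([A,B])[...,::-1])
E
```

```text
time: 4.3
position: [0.448, 0.1535, 0.0247]
tool_rot: [2.091, 2.334, 0.022]
ft_force: [-0.3, -0.0, 0.9]
grip_width: 0.744
time: 4.68
position: [0.4483, 0.1537, 0.025]
tool_rot: [2.091, 2.334, 0.023]
ft_force: [-0.4, 1.0, -0.3]
grip_width: 0.403
```

View pics/c3.png

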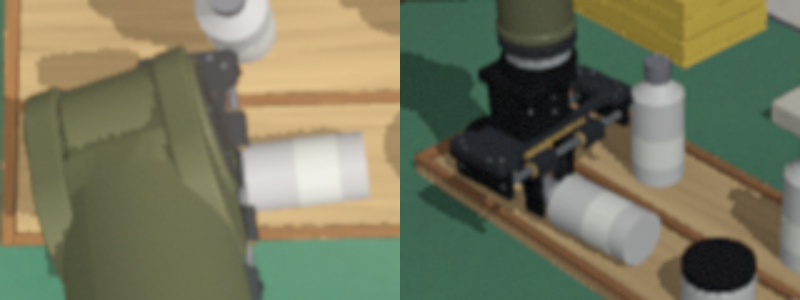

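```bash
python3 -m inch '[[-1,0,0,0,0],[-1,0,0,0,0],[-1,0,0,0,0]]'; python3 -m inch '[[-1,0,0,-10,0],[-1,0,0,-10,0],[-1,0,0,-10,0],[-1,0,0,-10,0]]'
```

```text
time: 5.15
position: [0.4483, 0.1537, 0.025]
tool_rot: [2.091, 2.334, 0.023]
ft_force: [1.3, 0.0, 0.4]
grip_width: 0.317
time: 5.65
position: [0.4466, 0.1523, 0.0666]
tool_rot: [2.092, 2.334, 0.018]
ft_force: [-0.5, -0.8, -1.4]
grip_width: 0.321
```

```bash
python3 -m inch '[[-1,-4,0,-12,0],[-1,-6,0,-12,0],[-1,-6,0,-12,0],[-1,-6,0,-12,0],[-1,-6,0,-12,0]]'; python3 -m inch '[[-1,-5,0,-12,0],[-1,-5,0,-12,0],[-1,0,0,-10,0],[-1,0,0,0,0],[-1,0,0,0,0]]'
python3 - <<'E'
from h import *
a=ctrl.get_image("top");b=ctrl.get_image("side")
A=cv2.resize(a["color"][170:290,150:310],None,fx=2.5,fy=2.5);B=cv2.resize(b["color"][120:240,170:330],None,fx=2.5,fy=2.5)
cv2.imwrite("pics/c4.png",np.hstack([A,B])[...,::-1])
E
```

```text
time: 6.28
position: [0.4487, 0.1223, 0.1309]
tool_rot: [2.093, 2.334, 0.019]
ft_force: [1.1, -0.7, -2.6]
grip_width: 0.319
time: 6.9
position: [0.4497, 0.1115, 0.168]
tool_rot: [2.093, 2.334, 0.021]
ft_force: [-0.4, 0.4, -3.4]
grip_width: 0.323
```

View pics/c4.png

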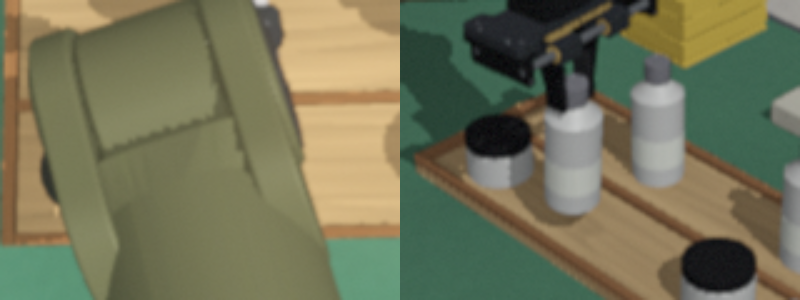

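The bottle hangs almost upright at crop (575,160), clear of the jar. I'll measure its tilt and foot height.

```bash
cat > tilt.py <<'E'
from h import *
import sys
from scipy.optimize import least_squares
x0,y0=float(sys.argv[1]),float(sys.argv[2])
s=ctrl.get_state(); print("tcp",s["position"].round(4),"w",s["grip_width"].round(3),"f",s["ft_force"].round(1))
im=ctrl.get_image("side"); P,ok=cloud(im)
hsv=cv2.cvtColor(im["color"],cv2.COLOR_RGB2HSV)
m=ok&(np.hypot(P[...,0]-x0,P[...,1]-y0)<.045)&(P[...,2]>.016)&(hsv[...,1]<60)&(hsv[...,2]>70)
Q=P[m]; zf=Q[:,2].min(); Q=Q[Q[:,2]<np.percentile(Q[:,2],1)+.075]
z=Q[:,2]; zc=z.mean()
f=lambda p: np.hypot(Q[:,0]-p[0]-p[2]*(z-zc),Q[:,1]-p[1]-p[3]*(z-zc))-.028
r=least_squares(f,[x0,y0,0,0],loss="soft_l1",f_scale=.002)
p=r.x; B=p[:2]-p[2:]*(zc-z.min())
T=.0188; O=np.array([.5225,-.069])
R=np.array([[np.cos(T),np.sin(T)],[-np.sin(T),np.cos(T)]])
print("n",len(Q),"axis mid",p[:2].round(4),"z",zc.round(3),"tilt x,y",p[2:].round(3),"lowest",np.percentile(Q[:,2],1).round(4),"foot axis",B.round(4),"rack",(R@(B-O)).round(4),"rms",np.sqrt((r.fun**2).mean()).round(4))
E
python3 tilt.py .447 .11
```

```text
Traceback (most recent call last):
  File "tilt.py", line 5, in <module>
    s=ctrl.get_state(); print("tcp",s["position"].round(4),"w",s["grip_width"].round(3),"f",s["ft_force"].round(1))
                                                               ^^^^^^^^^^^^^^^^^^^^^
AttributeError: 'float' object has no attribute 'round'
```

```bash
sed -i 's/s\["grip_width"\].round(3)/round(s["grip_width"],3)/' tilt.py; python3 tilt.py .447 .11
```

```text
tcp [0.4497 0.1115 0.1679] w 0.319 f [-0.6  0.7 -3.2]
n 546 axis mid [0.4492 0.112 ] z 0.089 tilt x,y [-0.01  -0.086] lowest 0.0497 foot axis [0.4496 0.1155] rack [-0.0694  0.1858] rms 0.0018
```

```bash
python3 -m inch '[[-1,0,6,0,0],[-1,-1,10,0,0],[-1,-1,10,0,0],[-1,-1,6,0,0],[-1,0,2,0,0]]'; python3 -m inch '[[-1,0,0,8,0],[-1,0,0,8,0],[-1,0,0,6,0],[-1,0,0,0,0]]';python3 tilt.py .483 .11
```

```text
time: 7.68
position: [0.4864, 0.1122, 0.1674]
tool_rot: [2.092, 2.334, 0.018]
ft_force: [0.3, 0.7, -2.4]
grip_width: 0.323
time: 8.18
position: [0.4856, 0.1121, 0.1431]
tool_rot: [2.093, 2.335, 0.015]
ft_force: [0.1, -0.2, -3.0]
grip_width: 0.321
tcp [0.4856 0.1121 0.1431] w 0.321 f [ 0.1 -0.2 -3. ]
n 524 axis mid [0.4849 0.1123] z 0.064 tilt x,y [-0.005 -0.08 ] lowest 0.0249 foot axis [0.4851 0.1156] rack [-0.0339  0.1853] rms 0.0018
```

```bash
python3 -m inch '[[-1,0,0,4,0],[-1,0,0,3,0],[-1,0,0,1,0],[-1,0,0,0,0]]'; python3 -m inch '[[-1,0,0,2,0],[-1,0,0,0,0]]'; python3 -m inch '[[-1,0,0,2,0],[-1,0,0,0,0]]';python3 tilt.py .485 .112
```

```text
time: 8.72
position: [0.4863, 0.1125, 0.1354]
tool_rot: [2.093, 2.334, 0.018]
ft_force: [-0.5, 0.3, -3.0]
grip_width: 0.318
time: 8.98
position: [0.4865, 0.1125, 0.1335]
tool_rot: [2.093, 2.334, 0.019]
ft_force: [-0.6, -0.3, -2.5]
grip_width: 0.318
time: 9.22
position: [0.4865, 0.1125, 0.1314]
tool_rot: [2.092, 2.334, 0.019]
ft_force: [0.6, 0.7, -2.1]
grip_width: 0.32
tcp [0.4865 0.1125 0.1314] w 0.32 f [ 0.6  0.7 -2.1]
n 503 axis mid [0.486  0.1124] z 0.055 tilt x,y [-0.001 -0.078] lowest 0.0168 foot axis [0.486  0.1155] rack [-0.033   0.1851] rms 0.0019
```

```bash
python3 -m inch '[[-1,0,0,2,0],[-1,0,0,0,0]]'; python3 -m inch '[[-1,4,0,1,0],[-1,4,0,1,0],[-1,0,0,0,0]]';python3 tilt.py .485 .115
```

```text
time: 9.52
position: [0.487, 0.1128, 0.1298]
tool_rot: [2.092, 2.334, 0.02]
ft_force: [-0.1, 0.4, -2.5]
grip_width: 0.316
time: 9.9
position: [0.4866, 0.1218, 0.1284]
tool_rot: [2.091, 2.334, 0.022]
ft_force: [-0.5, -0.1, -1.7]
grip_width: 0.319
tcp [0.4866 0.1218 0.1284] w 0.319 f [-0.5 -0.1 -1.7]
n 534 axis mid [0.4863 0.1158] z 0.055 tilt x,y [-0.007 -0.008] lowest 0.0171 foot axis [0.4866 0.1161] rack [-0.0324  0.1858] rms 0.002
```

```bash
python3 -m inch '[[-1,0,0,1.5,0],[-1,0,0,0,0]]';python3 -m inch '[[-1,0,0,1.5,0],[-1,0,0,0,0]]'; python3 tilt.py .485 .115
```

```text
time: 10.2
position: [0.4876, 0.1224, 0.1281]
tool_rot: [2.091, 2.334, 0.026]
ft_force: [-0.5, -0.3, -2.1]
grip_width: 0.322
time: 10.45
position: [0.488, 0.123, 0.1278]
tool_rot: [2.091, 2.334, 0.029]
ft_force: [-0.9, 0.9, -0.6]
grip_width: 0.319
tcp [0.488  0.123  0.1278] w 0.319 f [-0.9  0.9 -0.6]
n 532 axis mid [0.4868 0.1162] z 0.055 tilt x,y [ 0.012 -0.   ] lowest 0.0168 foot axis [0.4863 0.1162] rack [-0.0327  0.1858] rms 0.0019
```

```bash
python3 -m inch '[[-0.25,0,0,0,0],[-0.1,0,0,0,0],[0.05,0,0,0,0],[0.05,0,0,0,0]]'; python3 tilt.py .485 .115
```

```text
time: 11.0
position: [0.4881, 0.122, 0.1269]
tool_rot: [2.092, 2.332, 0.028]
ft_force: [-1.1, 0.5, -0.8]
grip_width: 0.515
tcp [0.4881 0.122  0.1269] w 0.515 f [-1.1  0.5 -0.8]
n 544 axis mid [0.4867 0.1163] z 0.056 tilt x,y [0.003 0.007] lowest 0.017 foot axis [0.4866 0.116 ] rack [-0.0324  0.1856] rms 0.0019
```

```bash
python3 -m inch '[[0.05,0,0,-12,0],[0.05,0,0,-25,0],[0.05,0,0,-30,0],[0.3,0,0,-15,0],[1,-30,-6,0,0]]'; python3 -m inch '[[1,-60,-11,0,0],[1,-60,-11,0,0],[1,-60,-11,0,0],[1,-60,-11,0,0],[1,-60,-11,0,0]]';python3 -m inch '[[1,-40,-8,0,0],[1,-20,-4,0,0],[1,0,0,0,0],[1,0,0,0,0]]'
python3 - <<'E'
from h import *
a=ctrl.get_image("top"); P,ok=cloud(a); np.savez("top1.npz",P=P,ok=ok,c=a["color"]); save(a,"top1")
E
python3 tilt.py .486 .116
```

```text
time: 11.68
position: [0.4841, 0.0927, 0.2136]
tool_rot: [2.086, 2.336, 0.03]
ft_force: [-0.3, -1.1, -0.1]
grip_width: 0.67
time: 12.3
position: [0.4642, -0.2165, 0.2124]
tool_rot: [2.074, 2.344, 0.038]
ft_force: [0.2, 0.4, 0.5]
grip_width: 0.998
time: 12.8
position: [0.4569, -0.2842, 0.2124]
tool_rot: [2.084, 2.333, 0.036]
ft_force: [-0.0, -0.4, 0.2]
grip_width: 0.997
tcp [ 0.4569 -0.2841  0.2124] w 1.0 f [-0.5  0.3  0.1]
n 533 axis mid [0.4867 0.1162] z 0.055 tilt x,y [0.003 0.011] lowest 0.0174 foot axis [0.4866 0.1158] rack [-0.0324  0.1854] rms 0.0019
```

View pics/top1.png

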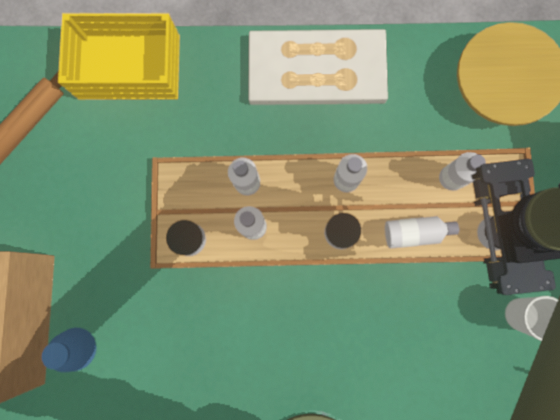

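```bash
python3 -m inch '[[1,0,0,40,0],[1,0,0,45,0],[1,0,0,35,0],[1,0,0,8,0],[1,0,0,0,0]]'
python3 - <<'E'
from h import *
print(ctrl.get_state()["position"])
a=ctrl.get_image("top");b=ctrl.get_image("side")
A=cv2.resize(a["color"][160:280,380:540],None,fx=2.5,fy=2.5);B=cv2.resize(b["color"][200:320,300:460],None,fx=2.5,fy=2.5)
cv2.imwrite("pics/c5.png",np.hstack([A,B])[...,::-1])
E
```

```text
time: 13.52
position: [0.4652, -0.2761, 0.0831]
tool_rot: [2.068, 2.344, 0.046]
ft_force: [0.3, -0.3, -0.1]
grip_width: 0.997
[ 0.46516486 -0.27613237  0.08307607]
```

View pics/c5.png

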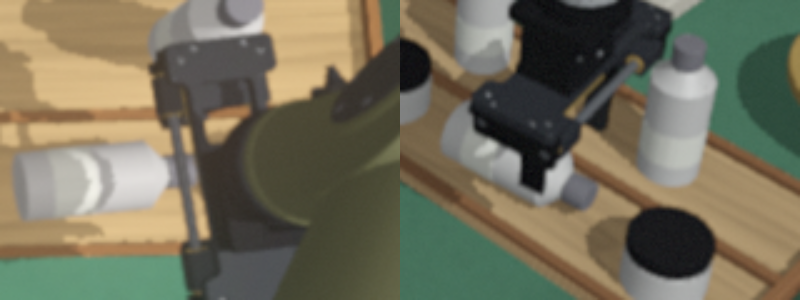

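```bash
python3 -m inch '[[1,-8,-9,0,0],[1,-4,-2,0,0],[1,0,0,20,0],[1,0,0,10,0],[1,0,0,0,0]]'
```

```text
time: 14.25
position: [0.458, -0.2915, 0.0538]
tool_rot: [2.066, 2.339, 0.051]
ft_force: [0.6, -0.3, -0.3]
grip_width: 1.001
```

```bash
python3 -m inch '[[1,3,0,14,0],[1,1,0,10,0],[1,0,0,3,0],[1,0,0,0,0]]'
python3 - <<'E'
from h import *
print(ctrl.get_state()["position"])
b=ctrl.get_image("side")
cv2.imwrite("pics/c6.png",cv2.resize(b["color"][200:320,300:460],None,fx=3,fy=3)[...,::-1])
E
```

```text
time: 14.75
position: [0.4584, -0.2864, 0.0243]
tool_rot: [2.066, 2.341, 0.05]
ft_force: [0.1, -0.2, 0.4]
grip_width: 1.0
[ 0.45843205 -0.286361    0.02430393]
```

View pics/c6.png

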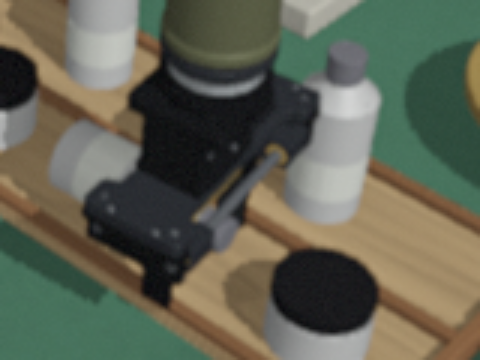

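The front finger is at (155,290) and the rear one at (235,205), with the cap tip at (220,232) between them. Closing now.

```bash
python3 -m inch '[[0.3,0,0,0,0],[-0.2,0,0,0,0],[-1,0,0,0,0],[-1,0,0,0,0],[-1,0,0,0,0]]' 6;  python3 -m inch '[[-1,0,0,0,0],[-1,0,0,0,0],[-1,0,0,0,0],[-1,0,0,0,0]]'; python3 -m inch '[[-1,0,0,0,0]]'
```

```text
time: 15.42
position: [0.4595, -0.287, 0.0257]
tool_rot: [2.064, 2.339, 0.051]
ft_force: [-0.4, 0.3, 0.1]
grip_width: 0.521
time: 15.92
position: [0.4595, -0.287, 0.0257]
tool_rot: [2.064, 2.339, 0.052]
ft_force: [0.1, 0.2, -0.1]
grip_width: 0.317
time: 16.05
position: [0.4595, -0.2869, 0.0256]
tool_rot: [2.064, 2.339, 0.052]
ft_force: [-0.1, 0.4, 0.9]
grip_width: 0.322
```

Gripped on the cap at 28 mm. Now lifting while drawing the cap back towards the foot (+tool x).

```bash
python3 -m inch '[[-1,0,0,-10,0],[-1,0,0,-10,0],[-1,0,0,-10,0],[-1,0,0,-10,0]]'; python3 -m inch '[[-1,4,0,-12,0],[-1,6,0,-12,0],[-1,6,0,-12,0],[-1,6,0,-12,0],[-1,6,0,-12,0]]'; python3 -m inch '[[-1,5,0,-12,0],[-1,5,0,-12,0],[-1,0,0,-6,0],[-1,0,0,0,0],[-1,0,0,0,0]]'; python3 tilt.py .457 -.25
```

```text
time: 16.55
position: [0.4572, -0.287, 0.0677]
tool_rot: [2.066, 2.34, 0.051]
ft_force: [0.2, 0.5, -1.2]
grip_width: 0.321
time: 17.18
position: [0.451, -0.2583, 0.1323]
tool_rot: [2.066, 2.339, 0.051]
ft_force: [0.3, 0.8, -0.8]
grip_width: 0.32
time: 17.8
position: [0.4489, -0.2477, 0.1653]
tool_rot: [2.064, 2.339, 0.054]
ft_force: [-0.3, 0.9, -2.2]
grip_width: 0.317
tcp [ 0.4489 -0.2477  0.1653] w 0.317 f [-0.3  0.9 -2.2]
n 208 axis mid [ 0.4475 -0.2305] z 0.169 tilt x,y [-0.121 -0.273] lowest 0.1395 foot axis [ 0.4512 -0.222 ] rack [-0.0742 -0.1517] rms 0.0038
```

Run:
```python
from h import *
b=ctrl.get_image("side")
cv2.imwrite("pics/c7.png",cv2.resize(b["color"][180:320,260:440],None,fx=3,fy=3)[...,::-1])
```

```text
(no output)
```

View pics/c7.png

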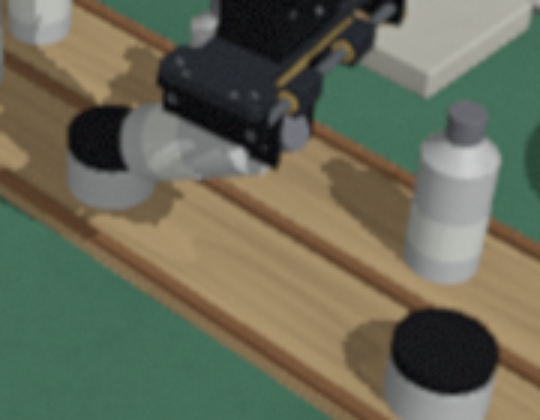

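The bottle is still held at a slant, its foot at crop (140,145) near the middle jar. I'll get its actual pose.

```bash
cat > slant.py <<'E'
from h import *
s=ctrl.get_state(); tc=s["position"]; print("tcp",tc.round(4),"w",round(s["grip_width"],3),"f",s["ft_force"].round(1),"M",s["torque"].round(2))
im=ctrl.get_image("side"); P,ok=cloud(im); hsv=cv2.cvtColor(im["color"],cv2.COLOR_RGB2HSV)
m=ok&(abs(P[...,0]-tc[0])<.06)&(abs(P[...,1]-tc[1]-.06)<.12)&(P[...,2]>.066)&(P[...,2]<.25)&(hsv[...,2]>95)&(hsv[...,1]<60)
n,l,st,_=cv2.connectedComponentsWithStats(m.astype(np.uint8)); k=1+np.argmax(st[1:,4]); Q=P[l==k]
c=Q.mean(0); w,v=np.linalg.eigh(np.cov((Q-c).T)); print(len(Q),"mean",c.round(3),"dir",v[:,2].round(2),"range",Q.min(0).round(3),Q.max(0).round(3))
d=np.load("side0.npz")
for nm,(x,y) in dict(mid=(.4719,-.0716),right=(.4704,-.388)).items():
    for A,o in((d["P"],d["ok"]),(P,ok)):
        q=A[o&(np.hypot(A[...,0]-x,A[...,1]-y)<.05)&(A[...,2]>.055)&(A[...,2]<.068)]; print(nm,len(q),q.mean(0).round(4),q.min(0).round(3),q.max(0).round(3))
E
python3 slant.py
```

```text
tcp [ 0.4488 -0.2478  0.1652] w 0.321 f [-0.1 -0.5 -1.1] M [-0.16  0.01 -0.02]
760 mean [ 0.418 -0.186  0.142] dir [-0.05  0.94 -0.33] range [ 0.406 -0.259  0.094] [ 0.445 -0.128  0.173]
mid 510 [ 0.4704 -0.0727  0.0613] [ 0.436 -0.108  0.055] [ 0.509 -0.036  0.066]
mid 327 [ 0.4642 -0.0642  0.0614] [ 0.435 -0.101  0.055] [ 0.507 -0.033  0.067]
right 785 [ 0.4677 -0.3896  0.0625] [ 0.434 -0.423  0.055] [ 0.507 -0.351  0.067]
right 788 [ 0.4674 -0.3897  0.0624] [ 0.434 -0.423  0.055] [ 0.507 -0.352  0.068]
```

Its axis is only 19° below horizontal. The fingertips probably catch the shoulder because the grip is too far down the cap. I'll lay it back down and regrip further out and shallower.

```bash
python3 -m inch '[[-1,-10,3,0,0],[-1,-10,2,8,0],[-1,-9,1,20,0],[-1,0,0,20,0],[-1,0,0,15,0]]'; python3 -m inch '[[-1,0,0,8,0],[-1,0,0,8,0],[-1,0,0,8,0],[-1,0,0,8,0]]'; python3 -m inch '[[-1,0,0,8,0],[-1,0,0,8,0],[-1,0,0,5,0],[-1,0,0,0,0]]'
```

```text
time: 18.58
position: [0.4631, -0.2798, 0.101]
tool_rot: [2.062, 2.336, 0.051]
ft_force: [-0.0, -0.3, -1.2]
grip_width: 0.323
time: 19.08
position: [0.466, -0.2823, 0.0687]
tool_rot: [2.059, 2.332, 0.049]
ft_force: [-0.5, -1.2, 0.5]
grip_width: 0.321
time: 19.58
position: [0.467, -0.2815, 0.0458]
tool_rot: [2.06, 2.332, 0.051]
ft_force: [0.8, -0.5, -0.2]
grip_width: 0.317
```

```bash
python3 -m inch '[[-1,-1,-5,0,0],[-1,-1,-4,2,0],[-1,0,0,8,0],[-1,0,0,7,0],[-1,0,0,0,0]]'
```

```text
time: 20.2
position: [0.4586, -0.284, 0.0273]
tool_rot: [2.06, 2.333, 0.052]
ft_force: [0.2, 0.1, -0.2]
grip_width: 0.313
```

```bash
python3 -m inch '[[-0.2,0,0,0,0],[0.05,0,0,0,0],[0.05,0,0,0,0]]'; python3 -m inch '[[0.05,-5,0,-3,0],[0.05,-3,0,-2,0],[0.05,0,0,0,0]]';  python3 - <<'E'
from h import *
b=ctrl.get_image("side"); a=ctrl.get_image("top")
A=cv2.resize(a["color"][180:280,390:530],None,fx=2.5,fy=2.5)
B=cv2.resize(b["color"][220:320,300:440],None,fx=2.5,fy=2.5)
cv2.imwrite("pics/c8.png",np.hstack([A,B])[...,::-1])
E
```

```text
time: 20.58
position: [0.4586, -0.2836, 0.0272]
tool_rot: [2.06, 2.334, 0.052]
ft_force: [0.7, 0.1, -0.2]
grip_width: 0.496
time: 20.95
position: [0.4597, -0.2925, 0.033]
tool_rot: [2.059, 2.333, 0.053]
ft_force: [0.2, 1.2, -0.8]
grip_width: 0.527
```

View pics/c8.png

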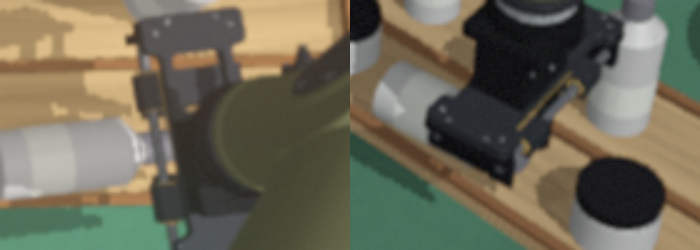

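Run:
```python
from h import *
for n in("top","side"):
    im=ctrl.get_image(n); P,ok=cloud(im); hsv=cv2.cvtColor(im["color"],cv2.COLOR_RGB2HSV)
    m=ok&(abs(P[...,0]-.455)<.045)&(P[...,1]>-.28)&(P[...,1]<-.115)&(P[...,2]>.03)&(P[...,2]<.074)&(hsv[...,1]<70)&(hsv[...,2]>80)
    Q=P[m]; t=Q[Q[:,2]>.060]; p=np.polyfit(t[:,1],t[:,0],1)
    print(n,len(Q),"foot y",np.percentile(Q[:,1],99.5).round(4),"ridge slope",p[0].round(3),"x at -.29",np.polyval(p,-.29).round(4))
```

```text
top 1605 foot y -0.1587 ridge slope -0.098 x at -.29 0.4585
side 555 foot y -0.1623 ridge slope -0.129 x at -.29 0.4544
```

```bash
python3 -m inch '[[-0.4,-1,0,1,0],[-1,0,0,0,0],[-1,0,0,0,0],[-1,0,0,0,0],[-1,0,0,0,0]]' 5; python3 -m inch '[[-1,0,0,-8,0],[-1,0,0,-8,0],[-1,0,0,-8,0],[-1,0,0,-8,0]]'; python3 -m inch '[[-1,3,0,-10,0],[-1,3,0,-10,0],[-1,0,0,0,0]]';python3 slant.py
```

```text
time: 21.78
position: [0.4596, -0.2925, 0.0313]
tool_rot: [2.059, 2.335, 0.053]
ft_force: [0.1, 0.0, 0.2]
grip_width: 0.322
time: 22.28
position: [0.4576, -0.2922, 0.0649]
tool_rot: [2.06, 2.336, 0.052]
ft_force: [-0.2, 0.3, 0.1]
grip_width: 0.315
time: 22.65
position: [0.4565, -0.2864, 0.0875]
tool_rot: [2.059, 2.335, 0.054]
ft_force: [0.1, -0.6, -0.1]
grip_width: 0.319
tcp [ 0.4565 -0.2864  0.0875] w 0.319 f [ 0.1 -0.6 -0.1] M [-0.34  0.11 -0.01]
322 mean [ 0.428 -0.224  0.074] dir [-0.09 -0.99  0.05] range [ 0.417 -0.275  0.066] [ 0.45  -0.167  0.087]
mid 510 [ 0.4704 -0.0727  0.0613] [ 0.436 -0.108  0.055] [ 0.509 -0.036  0.066]
mid 506 [ 0.4706 -0.0729  0.0614] [ 0.436 -0.108  0.055] [ 0.509 -0.033  0.066]
right 785 [ 0.4677 -0.3896  0.0625] [ 0.434 -0.423  0.055] [ 0.507 -0.351  0.067]
right 791 [ 0.4674 -0.3897  0.0624] [ 0.434 -0.424  0.055] [ 0.506 -0.35   0.068]
```

```bash
python3 -m inch '[[-1,5,0,-10,0],[-1,5,0,-10,0],[-1,5,0,-10,0],[-1,5,0,-10,0],[-1,0,0,0,0]]';python3 slant.py | head -2; python3 tilt.py .45 -.25
```

```text
time: 23.32
position: [0.4518, -0.2651, 0.1298]
tool_rot: [2.059, 2.336, 0.054]
ft_force: [-0.4, 0.1, 0.5]
grip_width: 0.319
tcp [ 0.4518 -0.2651  0.1298] w 0.319 f [-0.4  0.1  0.5] M [-0.23  0.04  0.01]
659 mean [ 0.431 -0.244  0.1  ] dir [-0.27  0.74 -0.62] range [ 0.417 -0.282  0.066] [ 0.469 -0.188  0.151]
tcp [ 0.4517 -0.2654  0.1295] w 0.318 f [-0.3 -0.9  1.4]
n 390 axis mid [ 0.4477 -0.2269] z 0.072 tilt x,y [-0.017 -0.592] lowest 0.019 foot axis [ 0.4486 -0.1945] rack [-0.0762 -0.1241] rms 0.0016
```

```bash
python3 -m inch '[[-1,0,0,-3,0],[-1,0,0,0,0],[-1,0,0,0,0]]' 3; python3 tilt.py .45 -.25
```

```text
time: 23.8
position: [0.4512, -0.2662, 0.132]
tool_rot: [2.062, 2.334, 0.052]
ft_force: [0.5, -0.1, 1.0]
grip_width: 0.322
tcp [ 0.4512 -0.2662  0.132 ] w 0.322 f [ 0.5 -0.1  1. ]
n 398 axis mid [ 0.4477 -0.2266] z 0.067 tilt x,y [-0.032 -0.517] lowest 0.0184 foot axis [ 0.4493 -0.2006] rack [-0.0756 -0.1302] rms 0.0015
```

```bash
python3 -m inch '[[-1,4,0,-4,0],[-1,4,0,-4,0],[-1,4,0,-4,0],[-1,0,0,0,0]]'; python3 tilt.py .45 -.24
```

```text
time: 24.35
position: [0.448, -0.2525, 0.1438]
tool_rot: [2.063, 2.337, 0.051]
ft_force: [0.3, -0.1, -1.4]
grip_width: 0.319
tcp [ 0.448  -0.2525  0.1438] w 0.319 f [ 0.3 -0.1 -1.4]
n 669 axis mid [ 0.4496 -0.2502] z 0.056 tilt x,y [-0.038 -0.016] lowest 0.0174 foot axis [ 0.4511 -0.2496] rack [-0.0748 -0.1792] rms 0.0013
```

It has swung upright but slid down to the tip of the pads. It is already at the floor, so I'll set it down, regrip lower and then carry it.

```bash
python3 -m inch '[[-1,0,0,2,0],[-1,0,0,1,0],[-1,0,0,0,0]]'; python3 tilt.py .449 -.25
```

```text
time: 24.78
position: [0.4477, -0.2528, 0.1401]
tool_rot: [2.064, 2.337, 0.049]
ft_force: [-0.6, 0.6, -1.5]
grip_width: 0.321
tcp [ 0.4477 -0.2528  0.1401] w 0.321 f [-0.6  0.6 -1.5]
n 673 axis mid [ 0.4489 -0.2505] z 0.057 tilt x,y [-0.033 -0.022] lowest 0.0174 foot axis [ 0.4502 -0.2496] rack [-0.0757 -0.1792] rms 0.0012
```

```bash
python3 -m inch '[[-1,0,0,2,0],[-1,0,0,2,0],[-1,0,0,0,0]]'; python3 tilt.py .449 -.25;python3 -m inch '[[-1,0,0,2,0],[-1,0,0,0,0]]';  python3 tilt.py .449 -.25
```

```text
time: 25.2
position: [0.4495, -0.2532, 0.1373]
tool_rot: [2.062, 2.335, 0.052]
ft_force: [-0.7, -0.1, -0.4]
grip_width: 0.321
tcp [ 0.4495 -0.2532  0.1373] w 0.321 f [-0.7 -0.1 -0.4]
n 673 axis mid [ 0.4497 -0.2509] z 0.056 tilt x,y [-0.024 -0.019] lowest 0.0177 foot axis [ 0.4506 -0.2502] rack [-0.0752 -0.1798] rms 0.0012
time: 25.5
position: [0.45, -0.2532, 0.1356]
tool_rot: [2.061, 2.334, 0.053]
ft_force: [-1.6, 0.7, 1.1]
grip_width: 0.325
tcp [ 0.45   -0.2532  0.1356] w 0.325 f [-1.6  0.7  1.1]
n 672 axis mid [ 0.4498 -0.2508] z 0.056 tilt x,y [-0.022 -0.018] lowest 0.0168 foot axis [ 0.4507 -0.2501] rack [-0.0752 -0.1797] rms 0.0012
```

```bash
python3 -m inch '[[-0.2,0,0,0,0],[-0.1,0,0,0,0],[-0.1,0,0,4,0],[-0.1,0,0,4,0],[-0.1,0,0,0,0]]'; python3 tilt.py .449 -.25;python3 -m inch '[[-1,0,0,0,0],[-1,0,0,0,0],[-1,0,0,0,0],[-1,0,0,0,0]]' 8;  python3 tilt.py .449 -.25
```

```text
time: 26.18
position: [0.4486, -0.253, 0.1256]
tool_rot: [2.064, 2.336, 0.05]
ft_force: [-0.1, 0.1, 0.1]
grip_width: 0.448
tcp [ 0.4486 -0.253   0.1256] w 0.448 f [-0.1  0.1  0.1]
n 687 axis mid [ 0.4506 -0.2499] z 0.055 tilt x,y [ 0.004 -0.002] lowest 0.0169 foot axis [ 0.4504 -0.2499] rack [-0.0754 -0.1795] rms 0.0014
time: 26.72
position: [0.4491, -0.2533, 0.1264]
tool_rot: [2.063, 2.335, 0.05]
ft_force: [-0.5, -0.2, 1.0]
grip_width: 0.319
tcp [ 0.4491 -0.2533  0.1264] w 0.319 f [-0.5 -0.2  1. ]
n 680 axis mid [ 0.4492 -0.2502] z 0.056 tilt x,y [-0.027 -0.006] lowest 0.0179 foot axis [ 0.4503 -0.2499] rack [-0.0756 -0.1795] rms 0.0013
```

```bash
python3 -m inch '[[-1,0,0,-6,0],[-1,-1,10,-1,0],[-1,-1,12,0,0],[-1,-1,11,0,0],[-1,-1,6,0,0]]'; python3 -m inch '[[-1,0,0,0,0]]';  python3 tilt.py .49 -.25
```

```text
time: 27.4
position: [0.4909, -0.2515, 0.1347]
tool_rot: [2.062, 2.337, 0.05]
ft_force: [-0.3, 0.1, -2.0]
grip_width: 0.319
time: 27.52
position: [0.4913, -0.2516, 0.1344]
tool_rot: [2.062, 2.337, 0.049]
ft_force: [0.1, -0.7, -1.1]
grip_width: 0.32
tcp [ 0.4913 -0.2516  0.1344] w 0.32 f [ 0.1 -0.7 -1.1]
n 661 axis mid [ 0.4922 -0.2485] z 0.058 tilt x,y [-0.037 -0.007] lowest 0.019 foot axis [ 0.4937 -0.2482] rack [-0.0322 -0.1786] rms 0.0013
```

```bash
python3 -m inch '[[-1,0,-1,3,0],[-1,0,0,3,0],[-1,0,0,0,0]]'; python3 -m inch '[[-1,0,0,2,0],[-1,0,0,0,0]]';  python3 tilt.py .49 -.25
```

```text
time: 27.95
position: [0.489, -0.2519, 0.1277]
tool_rot: [2.064, 2.337, 0.049]
ft_force: [-0.6, 0.3, -0.8]
grip_width: 0.318
time: 28.2
position: [0.4898, -0.2522, 0.1265]
tool_rot: [2.063, 2.336, 0.051]
ft_force: [-0.9, -0.9, -0.5]
grip_width: 0.322
tcp [ 0.4898 -0.2522  0.1265] w 0.322 f [-0.9 -0.9 -0.5]
n 667 axis mid [ 0.4902 -0.2489] z 0.055 tilt x,y [-0.031 -0.006] lowest 0.0166 foot axis [ 0.4914 -0.2487] rack [-0.0345 -0.1791] rms 0.0013
```

```bash
python3 -m inch '[[-1,0,2,1,0],[-1,0,0,0,0],[-0.25,0,0,0,0],[-0.1,0,0,0,0],[0.05,0,0,0,0]]'; python3 tilt.py .49 -.25; python3 -m inch '[[0.05,0,0,-12,0],[0.05,0,0,-25,0],[0.05,0,0,-40,0],[0.05,0,0,-40,0],[0.05,0,0,-20,0]]'; python3 -m inch '[[0.05,-60,-50,0,0],[0.05,-60,-50,0,0],[0.05,-40,-40,0,0],[0.05,0,-20,0,0],[0.05,0,0,0,0]]'; python3 tilt.py .49 -.25;python3 tilt.py .486 .116;  python3 - <<'E'
from h import *
for n in("top","side"):
    im=ctrl.get_image(n); P,ok=cloud(im); np.savez(n+"0.npz",P=P,ok=ok,c=im["color"]); save(im,n+"9")
E
python3 meas.py; python3 m2.py | grep rail
```

```text
time: 28.88
position: [0.4921, -0.252, 0.1257]
tool_rot: [2.063, 2.335, 0.051]
ft_force: [0.8, -0.1, 0.2]
grip_width: 0.478
tcp [ 0.4921 -0.252   0.1257] w 0.478 f [ 0.8 -0.1  0.2]
n 684 axis mid [ 0.4916 -0.2486] z 0.055 tilt x,y [0.002 0.003] lowest 0.0172 foot axis [ 0.4915 -0.2487] rack [-0.0343 -0.1791] rms 0.0015
time: 29.55
position: [0.4853, -0.2534, 0.268]
tool_rot: [2.066, 2.334, 0.05]
ft_force: [0.2, -0.0, -0.5]
grip_width: 0.528
time: 30.18
position: [0.3586, -0.4154, 0.2672]
tool_rot: [2.056, 2.328, 0.055]
ft_force: [0.0, 0.6, -0.7]
grip_width: 0.526
tcp [ 0.3586 -0.4154  0.2672] w 0.526 f [ 0.   0.6 -0.7]
n 680 axis mid [ 0.4918 -0.2487] z 0.056 tilt x,y [0.004 0.004] lowest 0.0176 foot axis [ 0.4916 -0.2489] rack [-0.0342 -0.1793] rms 0.0013
tcp [ 0.3598 -0.415   0.2673] w 0.52 f [-0.3  0.2  0.3]
n 535 axis mid [0.4866 0.1163] z 0.055 tilt x,y [ 0.006 -0.006] lowest 0.0162 foot axis [0.4863 0.1165] rack [-0.0327  0.1862] rms 0.0019
top0 rack 548.2781982421875 -457.57373046875 159.05288696289062 8.630230903625488 1.3827024698257446 163 0.021264125707642283
[118.  86.] 1
[... 2364 characters left out ...]
[ 451.6 -595.9    8.2  202.7   90. ] zmax 0.12 topc [ 0.452 -0.597  0.119]Traceback (most recent call last):
  File "m2.py", line 16, in <module>
    print(" bottle",round(cx),round(cy),round(w),round(h),"slope dx/dy",np.polyfit(Q[:,1],Q[:,0],1)[0].round(3),"dark cap",len(D),(D.mean(0)*1000).round() if len(D) else 0, (D.min(0)*1000).round(),(D.max(0)*1000).round())
                                                                                                                                                                              ~~~~~^^^
    return umr_minimum(a, axis, None, out, keepdims, initial, where)
ValueError: zero-size array to reduction operation minimum which has no identity
```

View pics/top9.png

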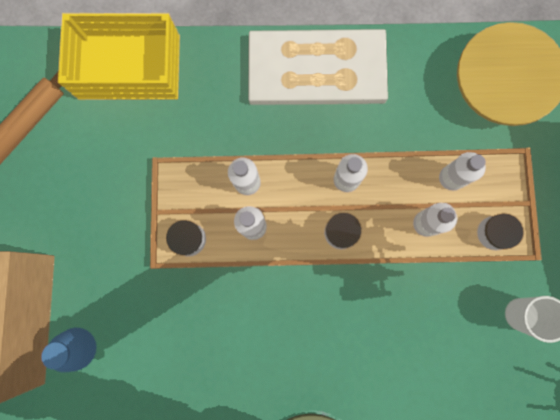

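```bash
cat > rail.py <<'E'
from h import *
a=ctrl.get_image("top"); c=a["color"].astype(float)
K,D,R,t=a["K"],a["distortion"],a["R"],a["t"]; C=-R.T@t
def ray(u,v,z):
    p=cv2.undistortPoints(np.array([[[u,v]]],float),K,D)[0,0]; d=R.T@np.array([p[0],p[1],1]); return C+d*(z-C[2])/d[2]
mets=[]
for u in list(range(275,320))+list(range(375,405)):
    col=c[198:222,u]; val=col.sum(1); base=np.median(val); w=np.clip(base-val-60,0,None)
    k=np.argmax(w); w[np.abs(np.arange(24)-k)>4]=0
    if w.sum()>0: mets.append(ray(u,198+(w*np.arange(24)).sum()/w.sum(),.021)[:2])
M=np.array(mets)
for _ in range(3):
    p=np.polyfit(M[:,1],M[:,0],1); r=M[:,0]-np.polyval(p,M[:,1]); M=M[abs(r)<.003]
print("rail",p.round(4),len(M),r.std().round(4))
for n,(x,y) in dict(a=(.491,.118),b=(.495,-.247)).items():
    print(n,"x rel rail",(x-np.polyval(p,y)).round(4))
P,ok=cloud(a)
for n,(x,y) in dict(a=(.491,.118),b=(.495,-.247)).items():
    q=P[ok&(np.hypot(P[...,0]-x,P[...,1]-y)<.02)&(P[...,2]>.146)&(P[...,2]<.16)]; xy=q[:,:2].mean(0); print(n,len(q),xy.round(4),"x rel rail",(xy[0]-np.polyval(p,xy[1])).round(4))
E
python3 rail.py
```

```text
rail [-0.0149  0.5272] 64 0.0003
a x rel rail -0.0344
b x rel rail -0.0359
a 184 [0.4911 0.1179] x rel rail -0.0343
b 210 [ 0.495  -0.2462] x rel rail -0.0359
```

```bash
python3 -c "
from bench import ctrl
print(ctrl.close_job())"
```

```text
the job is handed in; nothing more can be done
None
```

Both tipped bottles now stand upright on the front lane's floor, one in each gap, and I handed the job in after about 30 s of robot time. The hand-in reports no verdict, so this rests on my own last checks.

**How it went:** I gripped each bottle by its cap, lifted it so it swung upright, and set it down near the middle rail. Bottle_b's first grip jammed on the shoulder, so I laid it back down and gripped nearer the cap's end. That worked, but it slid to the pad tips, so I stood it on the floor and regripped it before placing it.

**Last checks:**

| | bottle_a (left gap) | bottle_b (right gap) |
|---|---|---|
| Tilt | under 0.01 rad | under 0.01 rad |
| Position along the rack (y) | 186 mm | -179 mm |
| Rack x, side camera | -32.7 mm | -34.2 mm |
| Rack x, top camera | -34.3 mm | -35.9 mm |

- **Rack x:** the cameras disagree by about 1.6 mm, but every reading is inside the -38 to -28 mm limits. Bottle_b has the smaller margin, at 2 to 4 mm.
- **Jars and rear bottles:** they measured within about 1 mm of where they started. The exception is rear_2 in the side camera, where it was partly hidden; the top camera shows it unmoved.
- **Arm:** it was clear of everything at hand-in. One last rerun of the rail fit crashed, so I measured the middle rail from the top picture instead.

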